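Mix the clay beads, then hold the kiln lid

ROBOT

A 6-joint arm with a two-finger parallel gripper is mounted at the origin on the work surface. World frame = base frame: x ahead of the robot, y to its left, z up, the work surface at z = 0. Lengths are in m, angles in rad, forces in N, time in s.
With the tool pointing down it reaches from about 0.25 to 0.725 m from the base axis. Payload 4 kg.
Tool frame: the origin (TCP) lies midway between the tips of the shut fingers; the grasp point (between the pads) lies 19 mm behind it (bot.grip_depth is the distance from the TCP to the grasp point, in m); z points along the fingers, y is the line along which they close (so a half turn about z gives the same grasp; the last joint's range is limited). The gripper opens to 85 mm and grips with 20 to 120 N. Pads are 22 mm wide; open, the fingers measure 114 mm over their backs; the gripper's body (76 mm by 85 mm) begins 54 mm behind the grasp point. The pads swing forward as they close: fully open they stand 13 mm farther back than shut.
Start: joints at [1.148, 0.241, 0.005, 1.335, 0, 1.571], TCP at [0.205, 0.456, 0.231] pointing down, gripper open.
Joint ranges: [-2.72, 2.72], [-1.05, 1.87], [-1.09, 1.28], [-1.99, 2.15], [-1.42, 1.44], [-3.14, 3.14]. Speed limits (rad/s): [2.79, 2.79, 3.14, 3.14, 3.14, 3.14].

INTERFACE

Orientations are given as a unit quaternion [x, y, z, w].
In Python, from workcell import bot gives the robot as it stands.
- The arm moves only by the shell command python3 -m creep 'ROWS'. ROWS is JSON, one flat list of numbers, 5 for each row, row after row: the shift along the world's x, y, z in m, then the turn about the world's z in rad, then the finger opening in m, from 0 to 0.0854. In form: [x, y, z, twist, claw, x, y, z, twist, claw, ...]. A call has 1 to 10 rows; each row is the pose to reach, as a shift and turn from the pose commanded when the call began; what a row does not reach only later rows make up. A row lasts 1/12 s, in which the tool goes at most 41.7 mm and 7.16 degrees, less where a joint would pass 70% of its speed; a pose out of reach is approached as far as the arm can. A call with a gripper value outside its range is refused whole. The fingers move at their own pace and stop on an object; the grip force is fixed at half the most. Time passes only in rows, so rows that repeat a pose let the fingers close. It gives the time, the measured TCP pose, the force, the opening and the grip force at its end, in the units of the state.
- bot.get_obs(): the state, without advancing time (a new reading comes with each control period).
- bot.camera(name): name is "side" or "top"; returns a dict with "pixels" (480x640x3 uint8, red, green, blue), "camera_matrix" (3x3 intrinsics, pixels), "dist_coeffs" ([k1, k2, p1, p2, k3] as OpenCV has them; the pictures are not rectified), "extrinsics" (4x4, takes a point from world to camera coordinates). Camera axes: x right, y down, z forward; pixel columns grow to the right and rows downward; lengths in m; the calibration is good to about 2 mm. A picture is of the moment at which its call begins. There is no depth.
- bot.job_done(): hands the job in; it is judged then, once.
Trained networks look in the newest picture that a camera, given by its name, has taken for a name from the list of things; names that differ only in an ending like _2 or _b are one class to them, and where a whole thing is asked for, a point or a joint stands for the part that bears it (a point fixed in the world has none). Each returns a list of dicts, best first, with "score" (0 to 1); they miss things now and then, are a little off and sometimes report something else, mostly with a low value. They report only what shows in the picture. A call takes as long as a camera call.
- bot.look_for(camera, thing): "centre" ([column, row] as shares, 0 to 1, of the picture: columns of its width, rows of its height, amid what is visible of it).
- bot.place_of(camera, thing): "centre" ([column, row] as shares, 0 to 1, of the picture: columns of its width, rows of its height: a listed point, or the origin of a listed thing).
The state is a dict: "clock": time; "joint_pos": joint angles; "joint_vel": joint speeds; "tau": joint torques, N m; "eef_pos": TCP position; "tool_rot": TCP orientation; "ft_force": force on the tool from outside, world axes, zero at the start; "ft_torque": the same for the moment, N m; "grip_width": finger opening in m; "grasp_force": force on a finger pad.
Only numpy, scipy, OpenCV 4.12 (cv2) and the standard library are available. Lean on these libraries where they do the work, as an engineer would, in place of code of your own. Each camera call takes 0.05 s, during which the arm holds its last target. There are 200 camera calls.

TASK

Take the wooden stirring stick from its block and stir the clay beads in the pot two full turns anticlockwise (seen from above), starting at the side of the pot farthest from the robot and finishing there, in an easy circle with the stick's foot near the bottom, then let go of the stick and leave it standing or leaning in the pot. Then open the lid of the small kiln by its front bar and hold it at 45 degrees for me so that I can tip the beads in: the lid falls shut by itself, so finish while still holding it there, with nothing propping it. Lose no beads, and do not disturb the other things on the table.

Things in the scene. Friction and masses are not known exactly. Their poses are not given: they have to be found in the camera images.
- pot: (mm) round straight-walled grey-brown clay pot, 120 outer diameter, 100 tall, walls 5 thick so 110 wide inside, fixed to the table with clay wads. Origin at the centre of its underside, z up, inner floor 8 above it; x pointing away from the robot and y to the robot's left
- stick: (mm) loose wooden stirring stick, 50 g, 170 long, upright in the middle hole of the block: a foot 18 across and 35 long, a shaft 12 across, and at the top a round handle 20 across and 65 long (from 105 to 170 above the foot's underside). Origin at the centre of the foot's underside, z along the stick towards the handle. Let go in the pot, it leans on the rim and stays
- stick_foot (a point): (mm) centre of the underside of the stick's foot
- stick_grip (a point): (mm) point on the stick's axis inside the handle, 135 above the foot's underside: a good place to grip from above
- block: (mm) fixed wooden tool block 60 (x) x 140 (y) x 50 tall, origin at the centre of its underside. The middle hole, 24 across, 40 deep (its floor is 10 above the table), holds the stick upright and loosely; two short thin tools stand fixed 45 to 47 to either side along y, their tops at most 102 above the table
- bead0_center (a point): (mm) centre of one of six equal smooth burnished terracotta beads, slippery balls 22 across, 12 g, lying on the floor of the pot in a ring of radius about 29 with an empty middle (30 wide or more)
- bead1_center (a point): (mm) centre of one of six equal smooth burnished terracotta beads, slippery balls 22 across, 12 g, lying on the floor of the pot in a ring of radius about 29 with an empty middle (30 wide or more)
- bead2_center (a point): (mm) centre of one of six equal smooth burnished terracotta beads, slippery balls 22 across, 12 g, lying on the floor of the pot in a ring of radius about 29 with an empty middle (30 wide or more)
- bead3_center (a point): (mm) centre of one of six equal smooth burnished terracotta beads, slippery balls 22 across, 12 g, lying on the floor of the pot in a ring of radius about 29 with an empty middle (30 wide or more)
- bead4_center (a point): (mm) centre of one of six equal smooth burnished terracotta beads, slippery balls 22 across, 12 g, lying on the floor of the pot in a ring of radius about 29 with an empty middle (30 wide or more)
- bead5_center (a point): (mm) centre of one of six equal smooth burnished terracotta beads, slippery balls 22 across, 12 g, lying on the floor of the pot in a ring of radius about 29 with an empty middle (30 wide or more)
- kiln: (mm) small fixed bench kiln for beads: cream fibre-brick box in a steel case, 190 (x) x 220 (y) x 120 tall, with a grey controller 50 thick on its right (-y) side. Origin at the centre of its underside; -x is its front (towards the robot, apart from its yaw), the lid is hinged along y at its far top edge
- kiln_lid (a joint): (mm) opening angle of the kiln's lid in rad: 0 shut, 0.785 is 45 degrees, stop at 1.75; opening lifts the front edge up and away from the robot. The lid is 190 x 220 x 25, about 0.35 to 0.7 kg; nothing holds it, it falls shut from 45 degrees, and lifting it at the bar takes 2 to 4 N
- lid_hinge (a point): (mm) middle of the lid's hinge axis, 95 behind the kiln's centre and 120.5 above the table; the axis is parallel to the kiln's y
- lid_bar (a point): (mm) middle of the lid's bar: a round wooden bar 10 across and 120 long, parallel to the kiln's y, on two thin arms (at 50 to either side) 45 in front of the lid's front edge. With the lid shut it is 235 in front of and 12 above the hinge axis (133 above the table), free all round. It turns with the lid: fingers pinching it from above must let it turn or tilt with it
- jar: (mm) bystander, to be left alone: closed glass jar with a steel cap, 64 across, 100 tall. Origin at its underside or on its axis
- tray: (mm) bystander, to be left alone: black plastic tray with eight compartments, 90 x 190 x 35. Origin at its underside or on its axis
- mug: (mm) bystander, to be left alone: white mug, 76 across, 90 tall. Origin at its underside or on its axis
- spatula: (mm) bystander, to be left alone: spatula lying flat, 200 long. Origin at its underside or on its axis
- brush: (mm) bystander, to be left alone: brush lying flat, 190 long. Origin at its underside or on its axis
- clay_lump: (mm) bystander, to be left alone: grey-brown block of clay, 70 x 50 x 45. Origin at its underside or on its axis

How it is judged:
On the way, in this order (a step that is already met when the one before it is completed fails the run):
1. turn 1: the held stick's foot, down among the beads, is at the pot's far side (+x of the pot's centre) (x of stick_foot in the frame of pot above 0.012 m and z of stick_foot in the frame of pot below 0.025 m and horizontal distance between stick_foot and pot below 0.055 m and contact force between the fingers and stick above 0.3 N), for 0.04 s.
2. turn 1: the held stick's foot, down among the beads, is at the pot's left side (+y) (y of stick_foot in the frame of pot above 0.012 m and x of stick_foot in the frame of pot between -0.012 and 0.012 m and z of stick_foot in the frame of pot below 0.025 m and horizontal distance between stick_foot and pot below 0.055 m and contact force between the fingers and stick above 0.3 N), for 0.04 s.
3. turn 1: the held stick's foot, down among the beads, is at the pot's near side (-x) (x of stick_foot in the frame of pot below -0.012 m and z of stick_foot in the frame of pot below 0.025 m and horizontal distance between stick_foot and pot below 0.055 m and contact force between the fingers and stick above 0.3 N), for 0.04 s.
4. turn 1: the held stick's foot, down among the beads, is at the pot's right side (-y) (y of stick_foot in the frame of pot below -0.012 m and x of stick_foot in the frame of pot between -0.012 and 0.012 m and z of stick_foot in the frame of pot below 0.025 m and horizontal distance between stick_foot and pot below 0.055 m and contact force between the fingers and stick above 0.3 N), for 0.04 s.
5. turn 2: the held stick's foot, down among the beads, is at the pot's far side (+x of the pot's centre) (all of step 1), for 0.04 s.
6. turn 2: the held stick's foot, down among the beads, is at the pot's left side (+y) (all of step 2), for 0.04 s.
7. turn 2: the held stick's foot, down among the beads, is at the pot's near side (-x) (all of step 3), for 0.04 s.
8. turn 2: the held stick's foot, down among the beads, is at the pot's right side (-y) (all of step 4), for 0.04 s.
9. end of turn 2: the held stick's foot, down among the beads, is at the pot's far side (+x of the pot's centre) (all of step 5), for 0.04 s.
10. the stick is let go and rests in the pot, and the beads have been moved round (z of stick_foot in the frame of pot below 0.06 m and horizontal distance between stick_foot and pot below 0.057 m and contact force between each of the arm, the fingers and stick below 0.1 N and linear speed of stick below 0.05 m/s and distance of any of bead0_center, bead3_center from where it was at the start of the episode above 0.006 m and distance of any of bead1_center, bead4_center from where it was at the start of the episode above 0.006 m and distance of any of bead2_center, bead5_center from where it was at the start of the episode above 0.006 m), for 0.3 s.
At the end, for the whole second after the job is handed in: Lid still at 45 degrees +-6, carried only by the gripper (0.5 N or more). Stick released, at rest, its foot in the pot; of each opposite pair of beads one has moved 6 mm; all beads in the pot; bystanders within 30 mm (all of step 10 and value of joint kiln_lid between 0.681 and 0.89 rad and velocity of joint kiln_lid between -0.06 and 0.06 rad/s and contact force between the fingers and kiln_lid above 0.5 N and contact force between kiln_lid and stick below 0.05 N and contact force between kiln_lid and pot below 0.05 N and contact force between kiln_lid and jar below 0.05 N and contact force between kiln_lid and tray below 0.05 N and contact force between kiln_lid and mug below 0.05 N and contact force between kiln_lid and spatula below 0.05 N and contact force between kiln_lid and brush below 0.05 N and contact force between kiln_lid and clay_lump below 0.05 N and horizontal distance between each of bead0_center, bead1_center, bead2_center, bead3_center, bead4_center, bead5_center and pot below 0.058 m and distance of each of jar, tray, mug, spatula, brush, clay_lump from where it was at the start of the episode below 0.03 m); the arm keeps its last pose, push and grip.
It fails at once if a bead leaves the pot (horizontal distance between any of bead0_center, bead1_center, bead2_center, bead3_center, bead4_center, bead5_center and pot above 0.075 m).
It fails at once if a bystander is knocked over or pushed away (distance of any of jar, tray, mug, spatula, brush, clay_lump from where it was at the start of the episode above 0.04 m).
It also fails if it takes over 72 s, if anything falls off the work surface, if the arm or the gripper's body presses on something with over 40 N, if the wrist force passes 120 N, or if a joint passes its speed limit or range.

## Working session

There is one attempt and no reset: what is moved stays moved. The work goes in short steps, Python scripts to look and compute and a shell command to move; the robot and the scene stay as the last step left them, time stands still between calls to the robot, and variables do not carry over. Pictures are saved under pics/ and viewed, at most 10 in all, crops included, and the job is handed in when it is done.

```bash
mkdir -p pics; cat > h.py <<'E'
import numpy as np, cv2
from workcell import bot
def ray(c,px):
    K=np.array(c["camera_matrix"]);d=np.array(c["dist_coeffs"]);T=np.array(c["extrinsics"])
    u=cv2.undistortPoints(np.array([[px]],float),K,d)[0,0]
    R=T[:3,:3];o=-R.T@T[:3,3];v=R.T@np.array([u[0],u[1],1]);return o,v/np.linalg.norm(v)
def onz(c,px,z):
    o,v=ray(c,px);return o+v*(z-o[2])/v[2]
def tri(rs):
    A=sum(np.eye(3)-np.outer(v,v) for o,v in rs);b=sum((np.eye(3)-np.outer(v,v))@o for o,v in rs);return np.linalg.solve(A,b)
def proj(c,P):
    T=np.array(c["extrinsics"]);r,_=cv2.Rodrigues(T[:3,:3])
    return cv2.projectPoints(np.array(P,float).reshape(-1,1,3),r,T[:3,3],np.array(c["camera_matrix"]),np.array(c["dist_coeffs"]))[0][:,0]
E
python3 - <<'E'
from h import *
C={n:bot.camera(n) for n in("top","side")}
for n in C:
    cv2.imwrite(f"pics/{n}0.png",C[n]["pixels"][:,:,::-1])
    T=np.array(C[n]["extrinsics"]);print(n,(-T[:3,:3].T@T[:3,3]).round(3))
Z={"pot":0,"stick_grip":.145,"stick_foot":.01,"block":0,"kiln":0,"lid_hinge":.1205,"lid_bar":.133,"jar":0,"mug":0,"tray":0,"clay_lump":0,"bead0_center":.019}
for t in Z:
    rs=[]
    for n in C:
        r=bot.place_of(n,t)
        for q in r[:(6 if 'bead' in t else 1)]:
            px=np.array(q["centre"])*[640,480]
            print(t,n,round(q["score"],2),px.round(1),onz(C[n],px,Z[t]).round(4))
        if r: rs.append(ray(C[n],np.array(r[0]["centre"])*[640,480]))
    if len(rs)==2: print("   tri",tri(rs).round(4))
o=bot.get_obs();print(o["eef_pos"],o["tool_rot"],o["grip_width"])
E
```

```text
top [0.419 0.102 1.287]
side [ 0.004 -0.408  0.73 ]
pot top 0.84 [294.2 226. ] [0.6038 0.1806 0.    ]
pot side 0.8 [310.2 252.9] [0.6037 0.1672 0.    ]
   tri [ 0.6086  0.1782 -0.0103]
stick_grip top 0.41 [278.8 290.1] [0.4374 0.2021 0.145 ]
stick_grip side 0.68 [235.4 227.7] [0.445  0.1989 0.145 ]
   tri [0.4405 0.1995 0.1469]
stick_foot top 0.56 [286.1 290.6] [0.4388 0.1956 0.01  ]
stick_foot side 0.65 [211.8 205.4] [0.5647 0.4438 0.01  ]
   tri [0.4204 0.1912 0.2142]
block top 0.94 [283.5 290.5] [0.4391 0.2028 0.    ]
block side 0.92 [239.8 286.6] [0.4384 0.2016 0.    ]
   tri [ 0.4392  0.2029 -0.0014]
kiln top 0.61 [438.1 225.3] [ 0.6136 -0.1877  0.    ]
kiln side 0.97 [461.4 345.2] [ 0.601  -0.1971  0.    ]
   tri [ 0.6163 -0.1918 -0.0186]
lid_hinge top 0.64 [453.6 180. ] [ 0.7035 -0.1972  0.1205]
lid_hinge side 0.62 [500.6 262.3] [ 0.706  -0.1898  0.1205]
   tri [ 0.7005 -0.1936  0.127 ]
lid_bar top 0.59 [449.5 281. ] [ 0.4665 -0.1828  0.133 ]
lid_bar side 0.87 [422.2 338.6] [ 0.465  -0.1864  0.133 ]
   tri [ 0.4672 -0.1844  0.1293]
jar top 0.76 [353.7 157.9] [0.7859 0.0309 0.    ]
jar side 0.93 [411.6 243.9] [0.7702 0.0253 0.    ]
   tri [ 0.7881  0.0323 -0.0147]
mug top 0.69 [189.6 238.3] [0.5663 0.4451 0.    ]
mug side 0.74 [162.8 243. ] [0.4139 0.4268 0.    ]
   tri [ 0.5199  0.498  -0.0889]
tray top 0.4 [189.7 245.1] [0.549  0.4441 0.    ]
tray side 0.91 [338.8 206.5] [0.7687 0.2295 0.    ]
   tri [0.6154 0.2897 0.0958]
clay_lump top 0.97 [414.4 320.9] [ 0.3705 -0.1271  0.    ]
clay_lump side 0.56 [345.2 407.6] [ 0.3708 -0.1248  0.    ]
   tri [ 0.3701 -0.1262  0.0024]
bead0_center top 0.45 [294.3 207.2] [0.6491 0.1806 0.019 ]
[0.2051578  0.4559832  0.23131895] [2.09818039e-01 9.77740451e-01 1.84052244e-05 9.98429496e-06] 0.08552528577369735
```

View pics/top0.png

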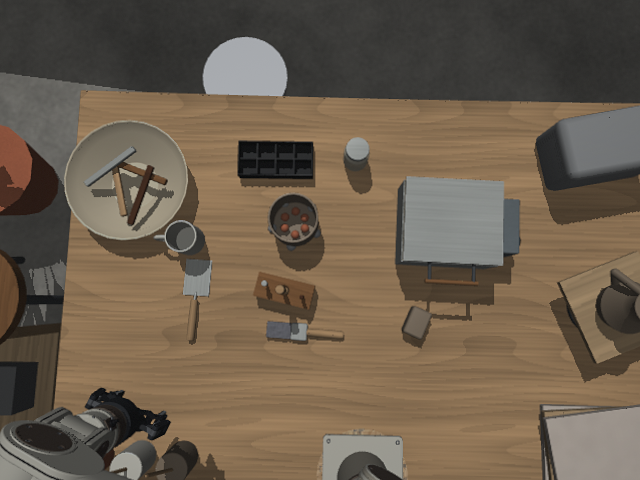

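View pics/side0.png

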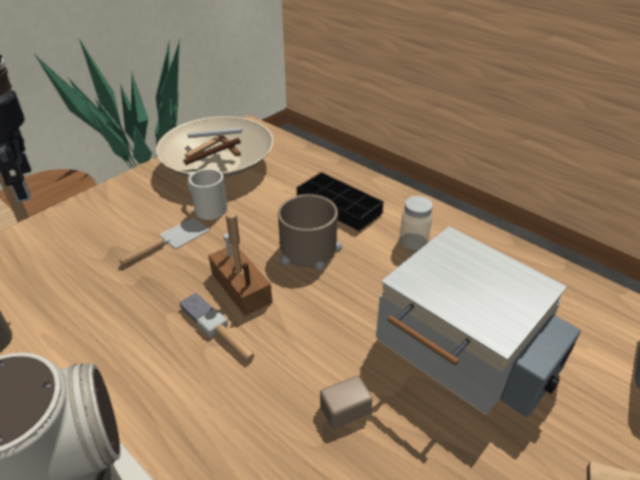

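The top picture shows the pot rim around (293,220) with six beads in a ring, the stick handle at about (281,290) in its block, and the lid bar from (425,282) to (477,284). In the side picture the stick is upright at (234,235), the pot is at (308,230), and the bar runs from (390,322) to (455,358). Next I'll check my estimates with an overlay.

```bash
cat > ov.py <<'E'
from h import *
def circ(x,y,z,r,n=60):
    a=np.linspace(0,2*np.pi,n);return np.c_[x+r*np.cos(a),y+r*np.sin(a),0*a+z]
def tile(c,lines,box,s,w=400,h=300):
    x,y=box;im=c["pixels"][y:y+h//s,x:x+w//s,::-1];im=cv2.resize(im,None,fx=s,fy=s,interpolation=cv2.INTER_CUBIC)
    for P,col in lines:
        q=((proj(c,P)-[x,y]+.5)*s).round().astype(int)
        cv2.polylines(im,[q.reshape(-1,1,2)],False,col,1)
    return im
E
python3 - <<'E'
from ov import *
C={n:bot.camera(n) for n in("top","side")}
px,py=.6045,.178; bx,by=.4395,.202
yw=[]
hx,hy=.7035,-.193; br=np.array([.4665,-.184])
d=np.array([hx,hy])-br; th=np.arctan2(d[1],d[0]); print("yaw",th)
u=np.array([np.cos(th),np.sin(th)]);v=np.array([-u[1],u[0]])
def kp(a,b,z): return [*(br+u*a+v*b),z]
L=[(circ(px,py,.1,.055),(0,255,0)),(circ(px,py,.1,.06),(0,255,0)),(circ(px,py,.008,.055),(255,255,0)),(circ(px,py,.019,.029),(255,0,255)),
 (circ(.4405,.1995,.18,.01),(0,255,0)),([[bx,by,.01],[.4405,.1995,.18]],(255,255,0)),
 ([kp(0,-.06,.133),kp(0,.06,.133)],(0,255,0)),([kp(.045,-.11,.1455),kp(.045,.11,.1455),kp(.235,.11,.1455),kp(.235,-.11,.1455),kp(.045,-.11,.1455)],(0,0,255))]
im=np.vstack([np.hstack([tile(C["top"],L,(235,180),3),tile(C["top"],L,(390,165),3)]),np.hstack([tile(C["side"],L,(215,185),3),tile(C["side"],L,(370,220),2)])])
cv2.imwrite("pics/ov1.png",im)
E
```

```text
yaw -0.03795644518831438Traceback (most recent call last):
  File "<stdin>", line 12, in <module>
    return _nx.concatenate(arrs, 0, dtype=dtype, casting=casting)
           ~~~~~~~~~~~~~~~^^^^^^^^^^^^^^^^^^^^^^^^^^^^^^^^^^^^^^^
ValueError: all the input array dimensions except for the concatenation axis must match exactly, but along dimension 1, the array at index 0 has size 798 and the array at index 1 has size 799
```

```bash
sed -i 's/    return im$/    return cv2.resize(im,(w,h))/' ov.py
cat > chk.py <<'E'
from ov import *
import sys
C={n:bot.camera(n) for n in("top","side")}
px,py=.6045,.178; bx,by=.4395,.202
hx,hy=.7035,-.193; br=np.array([.4665,-.184])
d=np.array([hx,hy])-br; th=np.arctan2(d[1],d[0])
u=np.array([np.cos(th),np.sin(th)]);v=np.array([-u[1],u[0]])
def kp(a,b,z): return [*(br+u*a+v*b),z]
L=[(circ(px,py,.1,.055),(0,255,0)),(circ(px,py,.1,.06),(0,255,0)),(circ(px,py,.008,.055),(255,255,0)),(circ(px,py,.019,.029),(255,0,255)),
 (circ(.4405,.1995,.18,.01),(0,255,0)),([[bx,by,.01],[.4405,.1995,.18]],(255,255,0)),
 ([kp(0,-.06,.133),kp(0,.06,.133)],(0,255,0)),([kp(.045,-.11,.1455),kp(.045,.11,.1455),kp(.235,.11,.1455),kp(.235,-.11,.1455),kp(.045,-.11,.1455)],(0,0,255))]
im=np.vstack([np.hstack([tile(C["top"],L,(235,180),3),tile(C["top"],L,(390,165),3)]),np.hstack([tile(C["side"],L,(215,185),3),tile(C["side"],L,(370,220),2)])])
cv2.imwrite(sys.argv[1],im)
E
python3 chk.py pics/ov1.png
```

```text
(no output)
```

View pics/ov1.png

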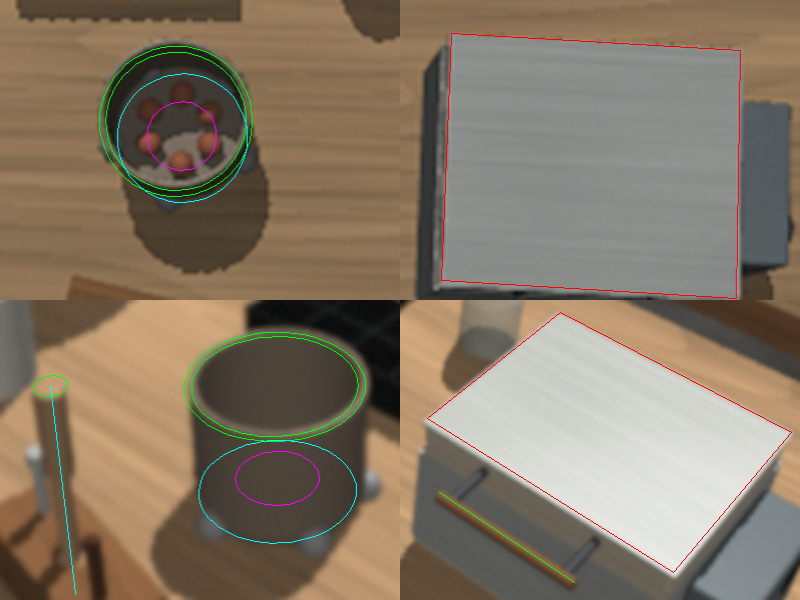

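The overlay puts the kiln within about 1 px and the stick handle on target. In the top view the pot and its beads sit about 5 mm farther out (+x) than drawn, so I'll use x≈0.6085. Now I'll move above the stick and turn the fingers square to the kiln.

```bash
python3 -m creep '[0.0235,-0.0257,0.01,-0.1186,0.0854,0.047,-0.0513,0.01,-0.237,0.0854,0.0707,-0.077,0.01,-0.356,0.0854,0.094,-0.1026,0.01,-0.474,0.0854,0.118,-0.128,0.01,-0.593,0.0854,0.141,-0.154,0.01,-0.712,0.0854,0.165,-0.18,0.01,-0.83,0.0854,0.188,-0.205,0.01,-0.949,0.0854,0.212,-0.231,0.01,-1.067,0.0854,0.2355,-0.2565,0.01,-1.186,0.0854]'
python3 -m creep '[0.2355,-0.2565,0.01,-1.186,0.0854]' | head -0; python3 -c "
from workcell import bot;o=bot.get_obs();print(o['eef_pos'],o['tool_rot'],o['clock'],o['ft_force'],o['joint_pos'])"
```

```text
clock: 2.33
eef_pos: [0.4416, 0.198, 0.2415]
tool_rot: [0.722, 0.691, 0.0, 0.0]
ft_force: [0.6, 0.8, -0.6]
grip_width: 0.0853
grasp_force: 0.0
[0.46924075 0.16778737 0.24253377] [ 7.63912573e-01  6.45319678e-01  6.56092111e-05 -2.98782323e-04] 2.4167 [0.63583523 0.60609279 0.12787575] [3.43035670e-01 2.32800019e-01 2.41206593e-02 1.36220370e+00
 6.05622751e-04 2.08174485e+00]Exception ignored on flushing sys.stdout:
BrokenPipeError: [Errno 32] Broken pipe
```

```bash
python3 -m creep '[0,0,0,0,0.0854,0,0,0,0,0.0854]'; python3 -c "
from workcell import bot;o=bot.get_obs();print(o['eef_pos'],o['tool_rot'],o['clock'])"
```

```text
clock: 2.58
eef_pos: [0.47, 0.167, 0.2423]
tool_rot: [0.764, 0.646, -0.0, -0.0]
ft_force: [-0.5, 0.1, 0.6]
grip_width: 0.0856
grasp_force: 0.0
[0.4700104  0.16698566 0.2422545 ] [ 7.63623563e-01  6.45661705e-01 -8.21734524e-05 -1.03395152e-04] 2.5833
```

```bash
python3 -m creep '[-0.015,0.016,0,0.065,0.0854,-0.0295,0.0325,0,0.129,0.0854,-0.0295,0.0325,-0.02,0.129,0.0854,-0.0295,0.0325,-0.04,0.129,0.0854,-0.0295,0.0325,-0.06,0.129,0.0854,-0.0295,0.0325,-0.08,0.129,0.0854,-0.0295,0.0325,-0.1,0.129,0.0854,-0.0295,0.0325,-0.116,0.129,0.0854,-0.0295,0.0325,-0.116,0.129,0.0854]'; python3 -m creep '[0,0,0,0,0.04,0,0,0,0,0.03,0,0,0,0,0,0,0,0,0,0,0,0,0,0,0,0,0,0,0,0,0,0,0,0,0,0,0,0,0,0,0,0,0,0,0]'
```

```text
clock: 3.33
eef_pos: [0.4359, 0.2012, 0.1233]
tool_rot: [0.718, 0.696, -0.003, -0.001]
ft_force: [-1.2, -0.5, -0.7]
grip_width: 0.0855
grasp_force: 0.0
clock: 4.08
eef_pos: [0.4396, 0.2016, 0.1275]
tool_rot: [0.719, 0.695, 0.001, -0.0]
ft_force: [-1.1, -0.5, 5.9]
grip_width: 0.0188
grasp_force: 58.5
```

```bash
python3 -m creep '[0,0,0.015,0,0,0,0,0.03,0,0,0,0,0.05,0,0,0,0,0.07,0,0,0,0,0.09,0,0,0,0,0.11,0,0,0,0,0.12,0,0,0,0,0.12,0,0]'
cat > st.py <<'E'
from ov import *
import sys
px,py=.6085,.178
C={n:bot.camera(n) for n in("top","side")}
o=bot.get_obs();e=np.array(o["eef_pos"]);f=e+[0,0,.019-.135]
print(e.round(4),o["ft_force"],o["clock"])
L=[(circ(px,py,.1,.055),(0,255,0)),(circ(px,py,.019,.029),(255,0,255)),([f,f+[0,0,.17]],(255,255,0)),(circ(*f,.009),(0,255,255)),(circ(*(f+[0,0,.17]),.01),(0,255,0))]
x0,y0,x1,y1=map(int,sys.argv[2:6])
im=np.vstack([np.hstack([tile(C["top"],[],(x0,y0),3),tile(C["top"],L,(x0,y0),3)]),np.hstack([tile(C["side"],[],(x1,y1),3),tile(C["side"],L,(x1,y1),3)])])
cv2.imwrite(sys.argv[1],im)
hsv=cv2.cvtColor(C["top"]["pixels"],cv2.COLOR_RGB2HSV)[190:250,260:325]
m=((hsv[...,0]<12)&(hsv[...,1]>110)&(hsv[...,2]>60)).astype(np.uint8)
n,_,s,c=cv2.connectedComponentsWithStats(m)
for k in range(1,n):
    if s[k,4]>6: print("bead",s[k,4],onz(C["top"],c[k]+[260,190],.019).round(4))
for t in("stick_foot","stick_grip"):
    r=[bot.place_of(n,t) for n in C]
    print(t,[round(q[0]["score"],2) for q in r if q],tri([ray(C[n],np.array(q[0]["centre"])*[640,480]) for n,q in zip(C,r) if q]).round(4))
E
python3 st.py pics/st1.png 235 185 180 140
```

```text
clock: 4.75
eef_pos: [0.4408, 0.2018, 0.2491]
tool_rot: [0.719, 0.695, 0.003, 0.001]
ft_force: [1.1, -0.6, -0.4]
grip_width: 0.0189
grasp_force: 58.6
[0.4394 0.2012 0.2463] [-0.12606689 -0.72005849 -1.72644014] 4.85
bead 42 [0.6399 0.1784 0.019 ]
bead 39 [0.6251 0.2051 0.019 ]
bead 40 [0.6238 0.1552 0.019 ]
bead 46 [0.5975 0.2043 0.019 ]
bead 51 [0.5977 0.1536 0.019 ]
bead 45 [0.5809 0.178  0.019 ]
stick_foot [0.29, 0.9] [0.5368 0.228  0.0736]
stick_grip [0.65] [-0.1514 -0.6208  0.8946]
```

View pics/st1.png

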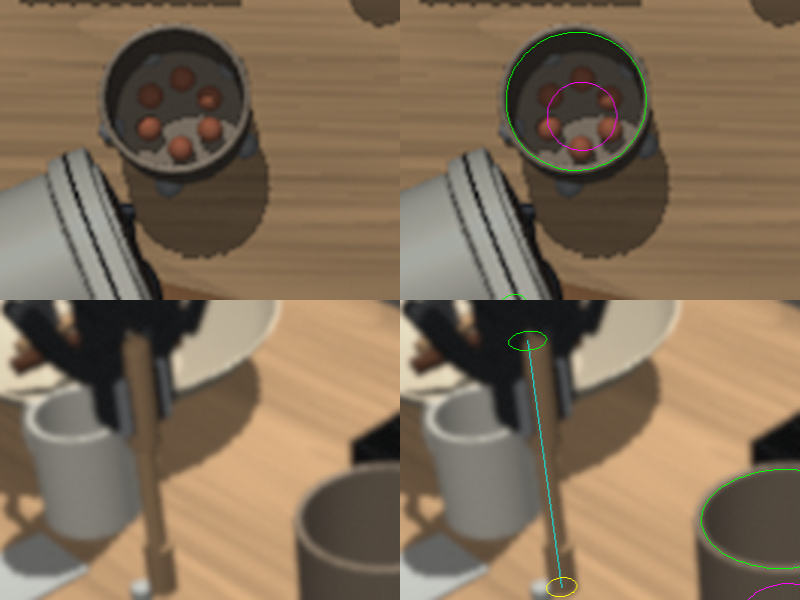

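The stick is held nearly vertical with the foot under the tool axis, about (160,590) in the side tile. The mean of the beads puts the pot centre at about (0.610, 0.179). Next I'll carry the stick over the pot.

```bash
python3 -m creep '[0.01,-0.001,0,0,0,0.03,-0.004,0,0,0,0.055,-0.007,0,0,0,0.08,-0.011,0,0,0,0.105,-0.014,0,0,0,0.13,-0.018,0,0,0,0.15,-0.02,0,0,0,0.163,-0.022,0,0,0,0.17,-0.023,0,0,0,0.17,-0.023,0,0,0]'; python3 -m creep '[0,0,0,0,0,0,0,0,0,0,0,0,0,0,0]'
python3 st.py pics/st2.png 235 185 250 140
```

```text
clock: 5.88
eef_pos: [0.6106, 0.1776, 0.2448]
tool_rot: [0.719, 0.695, -0.001, -0.0]
ft_force: [0.5, 0.5, -0.0]
grip_width: 0.0186
grasp_force: 58.7
clock: 6.13
eef_pos: [0.6086, 0.1785, 0.2468]
tool_rot: [0.719, 0.695, -0.0, -0.0]
ft_force: [0.2, -0.3, -1.0]
grip_width: 0.0188
grasp_force: 58.7
[0.6087 0.1786 0.2471] [ 0.46836271  0.95075665 -0.20380451] 6.2333
stick_foot [0.95] [0.5215 0.1004 0.2093]
stick_grip [0.56] [ 0.0124 -0.3994  0.7234]
```

View pics/st2.png

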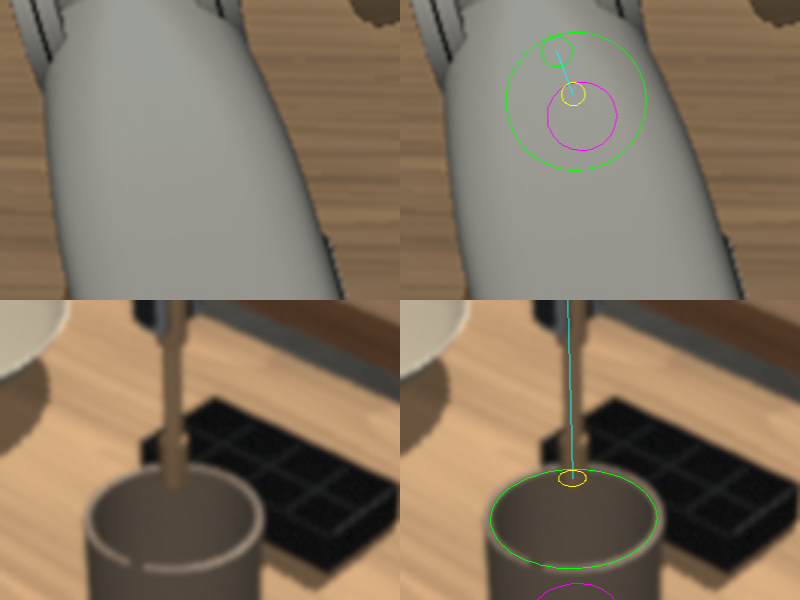

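The foot hangs over the pot centre: side tile (173,485) against the predicted (172,478), and the pot rim overlay matches. I'll lower it now.

```bash
python3 -m creep '[0,0,-0.012,0,0,0,0,-0.025,0,0,0,0,-0.04,0,0,0,0,-0.055,0,0,0,0,-0.07,0,0,0,0,-0.083,0,0,0,0,-0.095,0,0,0,0,-0.105,0,0,0,0,-0.112,0,0,0,0,-0.118,0,0]'; python3 -m creep '[0,0,0,0,0,0,0,0,0,0]'
```

```text
clock: 7.27
eef_pos: [0.6092, 0.1783, 0.1279]
tool_rot: [0.719, 0.695, -0.0, -0.0]
ft_force: [0.0, 0.4, -0.1]
grip_width: 0.0185
grasp_force: 58.7
clock: 7.43
eef_pos: [0.6093, 0.1783, 0.1286]
tool_rot: [0.719, 0.695, -0.0, -0.0]
ft_force: [0.8, -0.1, -0.5]
grip_width: 0.0184
grasp_force: 58.7
```

```bash
python3 -m creep '[0.004,0,0,0,0,0.008,0,0,0,0,0.013,0,0,0,0,0.017,0,0,0,0,0.021,0,0,0,0,0.021,0,0,0,0]'; python3 -m creep '[-0.001,0.0065,0,0,0,-0.004,0.0123,0,0,0,-0.0087,0.017,0,0,0,-0.0145,0.02,0,0,0,-0.021,0.021,0,0,0,-0.0275,0.02,0,0,0,-0.0333,0.017,0,0,0,-0.038,0.0123,0,0,0,-0.041,0.0065,0,0,0,-0.042,0,0,0,0]'
```

```text
clock: 7.93
eef_pos: [0.6314, 0.1782, 0.1285]
tool_rot: [0.719, 0.695, 0.0, 0.0]
ft_force: [0.4, 0.8, -0.6]
grip_width: 0.0188
grasp_force: 58.7
clock: 8.77
eef_pos: [0.5877, 0.1775, 0.1287]
tool_rot: [0.719, 0.695, -0.0, 0.0]
ft_force: [0.2, -0.3, 0.3]
grip_width: 0.0185
grasp_force: 58.7
```

```bash
python3 -m creep '[0.001,-0.0065,0,0,0,0.004,-0.0123,0,0,0,0.0087,-0.017,0,0,0,0.0145,-0.02,0,0,0,0.021,-0.021,0,0,0,0.0275,-0.02,0,0,0,0.0333,-0.017,0,0,0,0.038,-0.0123,0,0,0,0.041,-0.0065,0,0,0,0.042,0,0,0,0]' | grep -E "eef|ft_f"
python3 -m creep '[-0.001,0.0065,0,0,0,-0.004,0.0123,0,0,0,-0.0087,0.017,0,0,0,-0.0145,0.02,0,0,0,-0.021,0.021,0,0,0,-0.0275,0.02,0,0,0,-0.0333,0.017,0,0,0,-0.038,0.0123,0,0,0,-0.041,0.0065,0,0,0,-0.042,0,0,0,0]'| grep -E "eef|ft_f"
python3 -m creep '[0.001,-0.0065,0,0,0,0.004,-0.0123,0,0,0,0.0087,-0.017,0,0,0,0.0145,-0.02,0,0,0,0.021,-0.021,0,0,0,0.0275,-0.02,0,0,0,0.0333,-0.017,0,0,0,0.038,-0.0123,0,0,0,0.041,-0.0065,0,0,0,0.042,0,0,0,0]'
python3 -m creep '[0,0,0,0,0,0,0,0,0,0,0,0,0,0,0]'
python3 st.py pics/st3.png 235 185 250 140
```

```text
eef_pos: [0.6309, 0.1788, 0.1281]
ft_force: [-0.0, 0.4, -0.4]
eef_pos: [0.5877, 0.1774, 0.1288]
ft_force: [-0.7, -0.3, -0.3]
clock: 11.27
eef_pos: [0.6309, 0.179, 0.1282]
tool_rot: [0.719, 0.695, -0.0, 0.0]
ft_force: [-0.6, 0.2, -0.6]
grip_width: 0.0184
grasp_force: 58.7
clock: 11.52
eef_pos: [0.63, 0.1786, 0.1284]
tool_rot: [0.719, 0.695, -0.0, -0.0]
ft_force: [-0.3, -0.4, -0.3]
grip_width: 0.0184
grasp_force: 58.7
[0.6301 0.1782 0.1286] [-0.36511701 -0.58053885 -0.44439522] 11.6167Traceback (most recent call last):
    m, n = a.shape[-2:]
    ^^^^
ValueError: not enough values to unpack (expected 2, got 0)

During handling of the above exception, another exception occurred:

Traceback (most recent call last):
  File "st.py", line 18, in <module>
    print(t,[round(q[0]["score"],2) for q in r if q],tri([ray(C[n],np.array(q[0]["centre"])*[640,480]) for n,q in zip(C,r) if q]).round(4))
                                                     ~~~^^^^^^^^^^^^^^^^^^^^^^^^^^^^^^^^^^^^^^^^^^^^^^^^^^^^^^^^^^^^^^^^^^^^^^^^^
  File "h.py", line 10, in tri
    A=sum(np.eye(3)-np.outer(v,v) for o,v in rs);b=sum((np.eye(3)-np.outer(v,v))@o for o,v in rs);return np.linalg.solve(A,b)
                                                                                                         ~~~~~~~~~~~~~~~^^^^^
numpy.linalg.LinAlgError: 0-dimensional array given. Array must be at least two-dimensional
```

View pics/st3.png

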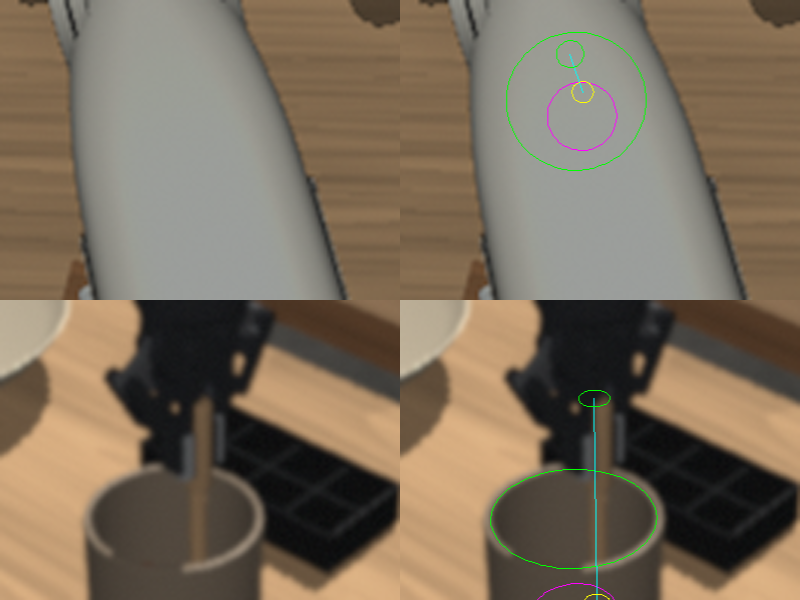

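The stick is at the far side of the pot, shaft at about (200,480), upright after two turns. I'll let it go and rise.

```bash
python3 -m creep '[0,0,-0.002,0,0,0,0,-0.004,0,0,0,0,-0.004,0,0,0,0,-0.004,0,0.03,0,0,-0.004,0,0.045,0,0,-0.004,0,0.06,0,0,-0.004,0,0.085,0,0,-0.004,0,0.085,0,0,-0.004,0,0.085,0,0,-0.004,0,0.085]'|grep -E "clock|eef|ft_f|width"
python3 -m creep '[0,0,0.008,0,0.085,0,0,0.02,0,0.085,0,0,0.035,0,0.085,0,0,0.05,0,0.085,0,0,0.065,0,0.085,0,0,0.08,0,0.085,0,0,0.1,0,0.085,0,0,0.12,0,0.085,0,0,0.14,0,0.085,0,0,0.16,0,0.085]'
python3 -m creep '[-0.02,-0.02,0,0,0.085,-0.04,-0.05,0,0,0.06,-0.06,-0.08,0,0,0.04,-0.08,-0.11,0,0,0.03,-0.1,-0.14,0,0,0.03,-0.115,-0.17,0,0,0.03,-0.13,-0.2,0,0,0.03,-0.145,-0.24,0,0,0.03,-0.155,-0.27,0,0,0.03,-0.155,-0.28,0,0,0.03]'
sed -i 's/^    print(t,\[/    if all(r): print(t,[/' st.py
python3 st.py pics/st4.png 235 185 250 140
```

```text
clock: 12.55
eef_pos: [0.6303, 0.1783, 0.1244]
ft_force: [0.2, 0.6, 0.7]
grip_width: 0.085
clock: 13.38
eef_pos: [0.6302, 0.1783, 0.2864]
tool_rot: [0.719, 0.695, 0.0, 0.0]
ft_force: [0.7, -0.3, -0.4]
grip_width: 0.0848
grasp_force: 0.0
clock: 14.22
eef_pos: [0.4733, -0.1051, 0.2858]
tool_rot: [0.721, 0.693, -0.0, 0.001]
ft_force: [-0.2, -0.2, 0.6]
grip_width: 0.0301
grasp_force: 0.0
[ 0.4752 -0.1033  0.2854] [-0.68714523  0.41975192 -0.12492568] 14.3167
bead 41 [0.647 0.156 0.019]
bead 42 [0.6273 0.1398 0.019 ]
bead 43 [0.6209 0.2187 0.019 ]
bead 49 [0.5838 0.2108 0.019 ]
bead 25 [0.5794 0.1557 0.019 ]
stick_foot [0.47, 0.69] [ 0.5359  0.2324 -0.1486]
stick_grip [0.46, 0.78] [0.6326 0.1745 0.1435]
```

View pics/st4.png

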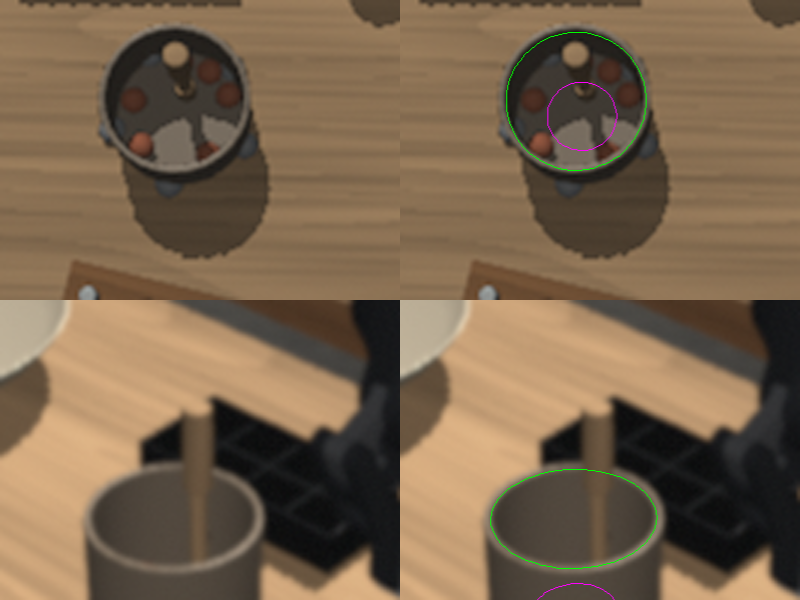

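The stick stands upright in the pot by itself (top tile, handle at (175,53)). Five beads show against the wall, all moved, with the sixth hidden behind the stick. Next is the lid bar.

```bash
python3 -m creep '[-0.004,-0.03,0,0,0.03,-0.008,-0.06,0,0,0.03,-0.0085,-0.0815,0,0,0.03,-0.0085,-0.0815,-0.03,0,0.03,-0.0085,-0.0815,-0.06,0,0.03,-0.0085,-0.0815,-0.085,0,0.03,-0.0085,-0.0815,-0.1,0,0.03,-0.0085,-0.0815,-0.11,0,0.03,-0.0085,-0.0815,-0.115,0,0.03,-0.0085,-0.0815,-0.115,0,0.03]'
python3 - <<'E'
from ov import *
C={n:bot.camera(n) for n in("top","side")}
e=np.array(bot.get_obs()["eef_pos"]);print(e)
L=[([e,e-[0,0,.06]],(255,255,0)),(circ(*e,.01),(0,255,0))]
cv2.imwrite("pics/bar1.png",np.hstack([tile(C["side"],L,(360,240),3),tile(C["top"],L,(400,210),3)]))
E
```

```text
clock: 15.35
eef_pos: [0.4669, -0.1822, 0.1687]
tool_rot: [0.718, 0.696, -0.0, -0.001]
ft_force: [0.2, 0.3, -0.2]
grip_width: 0.0299
grasp_force: 0.0
[ 0.46776818 -0.18296311  0.17038961]
```

View pics/bar1.png

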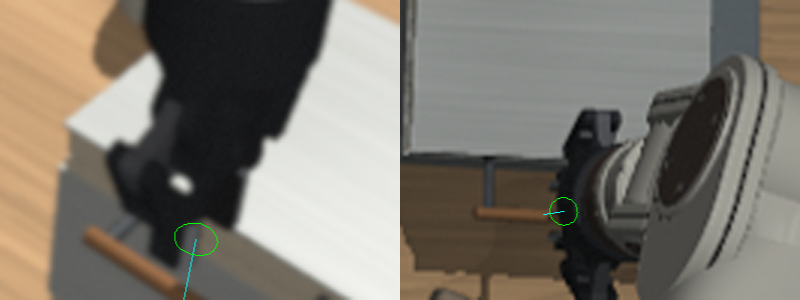

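The fingers straddle the bar: in the side tile the tips are at (195,240) and the projected descent line meets the bar near (184,298). I'll lower slowly and watch the force.

```bash
python3 -m creep '[0,0,-0.01,0,0.03,0,0,-0.02,0,0.03,0,0,-0.03,0,0.03,0,0,-0.036,0,0.03,0,0,-0.036,0,0.03]'; python3 -m creep '[0,0,-0.005,0,0.03,0,0,-0.01,0,0.03,0,0,-0.016,0,0.03,0,0,-0.016,0,0.03]'
```

```text
clock: 15.87
eef_pos: [0.4654, -0.1827, 0.1314]
tool_rot: [0.719, 0.695, -0.001, -0.002]
ft_force: [-0.8, 0.4, -0.4]
grip_width: 0.0299
grasp_force: 0.0
clock: 16.2
eef_pos: [0.4661, -0.183, 0.1163]
tool_rot: [0.719, 0.695, -0.0, -0.001]
ft_force: [0.4, 0.9, -0.0]
grip_width: 0.0301
grasp_force: 0.0
```

```bash
python3 -m creep '[0,0,0,0,0.01,0,0,0,0,0,0,0,0,0,0,0,0,0,0,0,0,0,0,0,0,0,0,0,0,0]'; python3 -m creep '[0,0,0.003,0,0,0,0,0.007,0,0,0.001,0,0.012,0,0,0.001,0,0.012,0,0]'
python3 - <<'E'
import numpy as np
r=np.hypot(.235,.012);p0=np.arctan2(.012,.235);c,s=np.cos(-.038),np.sin(-.038)
for d in range(0,46,3):
    a=p0+np.radians(d);dx=.235-r*np.cos(a);print(d,(dx*c).round(4),(dx*s).round(4),(r*np.sin(a)-.012).round(4))
E
```

```text
clock: 16.7
eef_pos: [0.465, -0.1831, 0.1175]
tool_rot: [0.719, 0.695, -0.001, -0.001]
ft_force: [-5.4, 0.6, 2.7]
grip_width: 0.0078
grasp_force: 58.5
clock: 17.03
eef_pos: [0.4659, -0.1831, 0.1297]
tool_rot: [0.719, 0.695, -0.001, -0.002]
ft_force: [-6.6, -0.7, -1.7]
grip_width: 0.0079
grasp_force: 58.7
0 -0.0 0.0 0.0
3 0.0009 -0.0 0.0123
6 0.0025 -0.0001 0.0245
9 0.0048 -0.0002 0.0366
12 0.0076 -0.0003 0.0486
15 0.0111 -0.0004 0.0604
18 0.0152 -0.0006 0.072
21 0.0199 -0.0008 0.0834
24 0.0252 -0.001 0.0945
27 0.031 -0.0012 0.1054
30 0.0375 -0.0014 0.1159
33 0.0444 -0.0017 0.1261
36 0.0519 -0.002 0.1358
39 0.0599 -0.0023 0.1452
42 0.0683 -0.0026 0.1542
45 0.0773 -0.0029 0.1627
```

```bash
python3 -m creep '[-0.0005,0,0.006,0,0,0.0005,0,0.0125,0,0,0.0015,0,0.0185,0,0,0.003,0,0.0246,0,0,0.0042,0,0.03,0,0,0.0056,-0.0003,0.0366,0,0,0.0072,-0.0003,0.0425,0,0,0.009,-0.0004,0.0484,0,0,0.011,-0.0005,0.0545,0,0,0.013,-0.0006,0.06,0,0]'; python3 -m creep '[0,0,0,0,0]' | grep -E "eef|ft_f|width"
```

```text
clock: 17.87
eef_pos: [0.4801, -0.1835, 0.1906]
tool_rot: [0.719, 0.695, -0.0, -0.001]
ft_force: [-6.3, 0.1, -1.7]
grip_width: 0.0077
grasp_force: 58.4
eef_pos: [0.4804, -0.1836, 0.1913]
ft_force: [-6.9, -0.2, -0.4]
grip_width: 0.0079
```

```bash
python3 -m creep '[0.0023,0,0.0057,0,0,0.0047,-0.0002,0.0114,0,0,0.0073,-0.0003,0.017,0,0,0.01,-0.0004,0.0225,0,0,0.0129,-0.0005,0.028,0,0,0.0158,-0.0006,0.0334,0,0,0.019,-0.0007,0.0387,0,0,0.0223,-0.0008,0.0439,0,0,0.0257,-0.001,0.049,0,0,0.0292,-0.0011,0.0541,0,0]' | grep -E "eef|ft_f|width"
python3 -m creep '[0.0037,-0.0001,0.0049,0,0,0.0075,-0.0003,0.0097,0,0,0.0115,-0.0004,0.0145,0,0,0.0155,-0.0006,0.0191,0,0,0.0197,-0.0007,0.0236,0,0,0.0239,-0.0009,0.0281,0,0,0.0284,-0.0011,0.0324,0,0,0.0329,-0.0012,0.0366,0,0,0.0329,-0.0012,0.0366,0,0,0.0329,-0.0012,0.0366,0,0]'
python3 - <<'E'
from ov import *
C={n:bot.camera(n) for n in("top","side")}
o=bot.get_obs();e=np.array(o["eef_pos"]);print(e,o["ft_force"],o["clock"])
hinge=np.array([.7013,-.1929]) # bar + .235 along kiln x
for a in (39,45,51):
    r=np.hypot(.235,.012);b=np.arctan2(.012,.235)+np.radians(a);print(a,.7013-r*np.cos(b),.1205+r*np.sin(b)-.019+.005)
br=np.array([.4665,-.184]);th=-.038;u=np.array([np.cos(th),np.sin(th)]);v=np.array([-u[1],u[0]]);H=br+u*.235
L=[]
for a,col in((39,(0,0,255)),(45,(0,255,0)),(51,(255,0,0))):
    A=np.radians(a);f=lambda d,h,w:[*(H-u*(d*np.cos(A)-h*np.sin(A))+v*w),.1205+d*np.sin(A)+h*np.cos(A)]
    L.append(([f(0,.025,.11),f(.19,.025,.11),f(.19,.025,-.11),f(0,.025,-.11)],col))
cv2.imwrite("pics/lid.png",np.hstack([tile(C["side"],L,(360,150),2,400,520),tile(C["top"],L,(390,150),2,400,520)]))
E
```

```text
eef_pos: [0.5089, -0.1844, 0.2451]
ft_force: [-7.5, 0.6, 0.9]
grip_width: 0.0076
clock: 19.62
eef_pos: [0.5421, -0.1854, 0.2832]
tool_rot: [0.719, 0.695, 0.0, 0.0]
ft_force: [-9.9, 0.2, 5.3]
grip_width: 0.0076
grasp_force: 59.3
[ 0.54190525 -0.18544664  0.28301691] [-8.56300507  1.65196332  5.76615464] 19.7167
39 0.5262225437502099 0.2637160434341954
45 0.5436151877954 0.2811553749530772
51 0.5627354596407719 0.29668114563498615
```

View pics/lid.png

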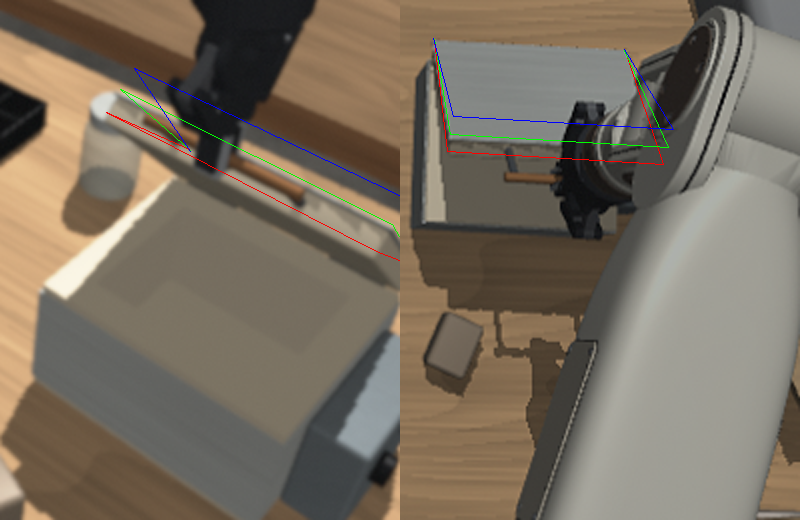

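The lid's top front edge lies on the 45° line (green) in both views, the gripper holds the bar, and nothing else touches the lid. I'll settle and hand in.

```bash
python3 -m creep '[0,0,0,0,0,0,0,0,0,0,0,0,0,0,0,0,0,0,0,0,0,0,0,0,0,0,0,0,0,0]' && python3 -c "
from workcell import bot;print(bot.job_done())"
```

```text
clock: 20.22
eef_pos: [0.5419, -0.1854, 0.283]
tool_rot: [0.719, 0.695, 0.0, 0.0]
ft_force: [-9.3, 1.2, 5.9]
grip_width: 0.0073
grasp_force: 59.3
the job is handed in; nothing more can be done
None
```

I stirred the beads two full turns anticlockwise, left the stick standing in the pot, and handed the job in at about 20 s with the gripper holding the kiln lid at about 45°; I saw no bead lost and nothing knocked, though one bead was hidden behind the stick and no verdict came back.

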